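Latch the grinder and hold the dosing scoop under its chute

ROBOT

A 7-joint arm with a two-finger parallel gripper is mounted at the origin on the work surface. World frame = base frame: x ahead of the robot, y to its left, z up, the work surface at z = 0. Lengths are in m, angles in rad, forces in N, time in s.
With the tool pointing down it reaches from about 0.425 to 0.925 m from the base axis. Payload 6.8 kg.
Tool frame: the origin (TCP) lies at the very end of the fingers, on their centre line; the grasp point (between the pads) lies 19 mm behind it; z points along the fingers, y is the line along which they close (so a half turn about z gives the same grasp; the last joint's range is limited). The gripper opens to 85 mm and grips with 20 to 120 N. Pads are 22 mm wide; open, the fingers measure 114 mm over their backs; the gripper's body (76 mm by 85 mm) begins 54 mm behind the grasp point. The pads swing forward as they close: fully open they stand 13 mm farther back than shut.
Start: joints at [1.015, 0.477, 0.022, 1.555, -0.011, 1.109, -0.083], TCP at [0.292, -0.608, 0.231] pointing down, gripper open.
Joint ranges: [-2.96, 2.96], [-0.34, 2.1], [-1.41, 1.46], [0.24, 2.44], [-1.37, 4.51], [0.17, 1.92], [-2.96, 2.96]. Speed limits (rad/s): [2.39, 2.39, 3.14, 3.14, 3.14, 3.14, 3.14].

INTERFACE

Orientations are given as a rotation vector (axis times angle).
In Python, from bench import r gives the robot as it stands.
- The arm moves only by the tool play_rows, never from a script. Its argument "targets" is text: rows parted by semicolons, each of 5 numbers parted by spaces: the closure, from -1 (fully open) to 1 (shut), then the shift along the tool's x, y, z in m, then the turn about the tool's z in rad. In form: gripper dx dy dz spin; .... A call has 1 to 8 rows; each row is the pose to reach, as a shift and turn from the pose commanded when the call began, along the tool's axes at that moment; what a row does not reach only later rows make up. A row lasts 1/12 s, in which the tool goes at most 41.7 mm and 7.16 degrees, less where a joint would pass 70% of its speed; a pose out of reach is approached as far as the arm can. A call with a gripper value outside its range is refused whole. The fingers move at their own pace and stop on an object; "squeeze" is the grip in N (left out, the last holds). Time passes only in rows, so rows that repeat a pose let the fingers close. It gives the time, the measured TCP pose, the force, the opening and the grip force at its end, in the units of the state.
- r.get_obs(): the state, without advancing time (a new reading comes with each control period).
- r.grab_frame(name): name is "scene" or "top"; returns the picture (400x640x3 uint8, red, green, blue); there is no depth.
- r.camera_info(name): a dict with "fov_y" (degrees; the focal length in pixels is half the picture's height over the tangent of half this angle, whatever the lens; pixels are square), "cx", "cy" (the principal point, pixels), "position" and "rotation" of the camera in the world. Camera axes: x right, y down, z forward; pixel columns grow to the right and rows downward; lengths in m; the calibration is good to about 2 mm. A picture is of the moment at which its call begins. camera_info takes no time and is no camera call.
- r.hand_in(): hands the job in; it is judged then, once.
The state is a dict: "clock": time; "joints": joint angles; "qvel": joint speeds; "tau": joint torques, N m; "tcp_pos": TCP position; "orientation": TCP orientation; "contact_force": force on the tool from outside, world axes, zero at the start; "moment": the same for the moment, N m; "grip_width": finger opening in m; "gripper_force": force on a finger pad.
Only numpy, scipy, OpenCV 4.12 (cv2) and the standard library are available. Lean on these libraries where they do the work, as an engineer would, in place of code of your own. Each camera call takes 0.05 s, during which the arm holds its last target. There are 200 camera calls.

TASK

Get the coffee grinder ready to fill a dose: first swing the bar latch on top of it fully closed into its catch, then draw the metal scoop (the tool with the flat metal handle) out of its slanted wooden holder, turn it level with its bowl open upward, and hold the bowl centred a few centimetres below the grinder's chute without touching the grinder. Finish while still holding it there, and leave the other tools and crockery where they are.

Things in the scene. Friction and masses are not known exactly. Their poses are not given: they have to be found in the camera images.
- latch (a joint): swing angle (rad) of the grinder's steel bar latch about a vertical pivot: 0 = closed, resting in its catch (a hard stop); grows, clockwise seen from above, to 1.75 as the bar swings out over the grinder's front. It moves with light friction (about 1 N at the knob) and stays where it is left.
- latch_knob (a point): the middle of the dark upright round knob on the latch bar, 14 mm diameter, standing 31 mm clear above the bar (its top is 16 mm above this point, the bar's top face 15 mm below it). It is 75 mm from the pivot; the bar, 14 mm wide and 8 mm thick, runs on 33 mm beyond it into the catch. The catch's top lies 9 mm below this point, the hopper lid's top 31 mm below. The frame turns with the bar: -y runs from the pivot along the bar to the knob, z is up.
- latch_pivot (a point): point on the latch's vertical pivot axis, at the height of the knob's middle; its frame is the grinder's: x from the front to the back of the grinder. With the latch closed the bar runs along -y of this frame, parallel to the grinder's front, 20 mm behind the front face.
- chute_mouth (a point): centre of the downward opening of the grinder's steel chute, a 28 mm round spout 170 mm above the counter, 40 mm in front of the grinder's front face; the spout is carried by a 26 mm wide arm above it. Frame as the grinder: x from front to back, z up. The front plate of the grinder below it is 15 mm high; the grinder's body is 140 mm wide and 200 mm high, and 255 mm high with hopper and lid.
- scoop_grip (a point): middle of the grasping part of the scoop's flat metal handle (14 mm wide along y, 8 mm thick along z). x runs along the handle towards the bowl, z is the way the bowl opens. The handle reaches 69 mm from here towards its free end and 97 mm towards the bowl. In the holder the handle slants 40 degrees from vertical, free end up and towards the holder's front; this point is about 70 mm up the slant from the pocket's mouth. The scoop weighs about 0.1 kg, mostly in the bowl.
- scoop_bowl (a point): centre of the scoop bowl's round rim (52 mm outside diameter, 36 mm deep, flat bottom), 120 mm along x and 5 mm along z from scoop_grip; same axes. z points straight up when the scoop is level. In the holder the bowl is 26 mm from the bottom of its pocket, about 50 mm inside the mouth.
- holder: fixed wooden holder with three pockets side by side (82 mm apart along y), 260 mm wide; origin under its middle on the counter. x runs from its front to its back; the pockets slant with their mouths up and towards its front (-x), 40 degrees from vertical, each 75 mm deep inside, 64 mm wide along y and 44 mm the other way, the mouths' edges 74 to 109 mm above the counter. One tool stands in each; which pocket the scoop has varies.
- grinder: fixed black coffee grinder; origin under its middle on the counter, x from front to back, z up
- scoop: the steel dosing scoop as a whole; origin at the far end of the bowl, at the level of its bottom; axes as scoop_grip
- brush_mid (a point): middle of the brush (round wooden handle, 18 mm), standing in another pocket; to be left there
- tamper_mid (a point): middle of the tamper (round neck 14 mm, black bulb 34 mm), standing in another pocket; to be left there
- mug: white mug, 76 mm diameter, 85 mm high, standing between grinder and holder; origin under its middle; to be left alone
- jar: amber jar, 68 mm diameter, 100 mm high; origin under its middle; to be left alone
- lids: low stack of black cup lids, 84 mm diameter, 30 mm high; origin under its middle; to be left alone
- papercup: paper cup, 80 mm diameter, 95 mm high; origin under its middle; to be left alone
- saucer: white saucer, 130 mm diameter, 18 mm high; origin under its middle; to be left alone

How it is judged:
By the outcome, as a careful person would: the job done as asked, in the order asked, and still so for the second after the job is handed in, while the arm keeps its last pose, push and grip.
It also fails if it takes over 58 s, if anything falls off the work surface, if the arm or the gripper's body presses on something with over 40 N, if the wrist force passes 120 N, or if a joint passes its speed limit or range.

## Working session

There is one attempt and no reset: what is moved stays moved. The work goes in short steps, Python scripts to look and compute and a tool call to move; the robot and the scene stay as the last step left them, time stands still between calls to the robot, and variables do not carry over. Pictures are saved under pics/ and viewed, at most 10 in all, crops included, and the job is handed in when it is done.

Besides the shell and the picture viewer there is one more tool, called after ">>>" as a command line: name --argument value ..., lists and objects as JSON in quotes. play_rows: Moves the arm, as the interface text tells. Its arguments: {"type":"object","properties":{"targets":{"type":"string"},"squeeze":{"type":"number"}},"required":["targets"]}

```bash
mkdir -p pics; ls; python3 - <<'E'
from bench import r
import cv2,numpy as np
for n in("scene","top"):
    im=r.grab_frame(n);cv2.imwrite(f"pics/{n}0.png",im[:,:,::-1]);print(n,r.camera_info(n))
o=r.get_obs();print(o)
E
```

```text
pics
scene {'fov_y': 54.1123641099612, 'cx': 320.8765837288212, 'cy': 208.95287356514342, 'position': array([0.95522651, 0.73443891, 0.91277879]), 'rotation': array([-0.73701887, -2.5838705 ,  1.14262437])}
top {'fov_y': 49.70918730143745, 'cx': 321.0579547440656, 'cy': 202.86797001577906, 'position': array([0.43118708, 0.06422037, 1.50424824]), 'rotation': array([-2.21340571,  2.15880208, -0.06076167])}
{'clock': 0.1, 'joints': array([ 1.01488726,  0.47771616,  0.02233954,  1.55632146, -0.01149564,
        1.10931923, -0.08310347]), 'qvel': array([ 0.00076234, -0.00166787, -0.00028441, -0.00260899, -0.00019381,
        0.00047263,  0.00107778]), 'tau': array([ 5.37100175e-03, -5.97758746e+01,  1.61434550e+00, -2.81950629e+01,
        1.29489176e-02,  4.98755457e-03, -4.49666902e-05]), 'tcp_pos': array([ 0.29203365, -0.60797468,  0.23043689]), 'orientation': array([-3.06163949e+00, -6.97239899e-01,  7.54202503e-04]), 'contact_force': array([ 0.72999282, -0.55479883,  0.21749885]), 'moment': array([0.04546644, 0.00190613, 0.00025498]), 'gripper_force': 0.0, 'grip_width': 0.085391537426927}
```

View pics/scene0.png

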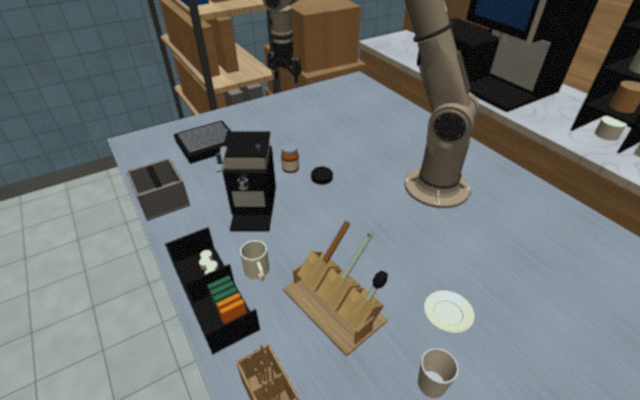

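View pics/top0.png

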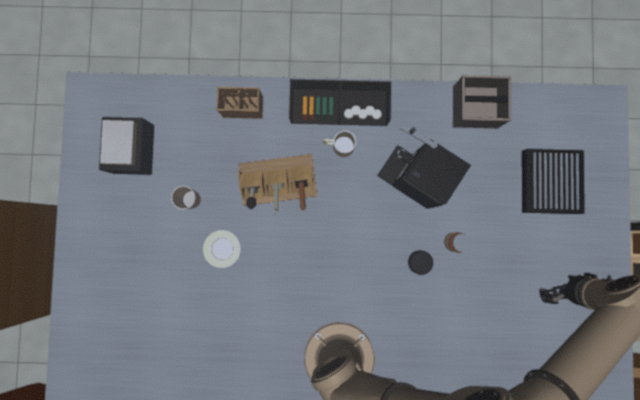

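The scene view shows the grinder near (250,180), the scoop in the holder's middle pocket (flat handle, tip at about (370,235)), the brush to the left and the tamper to the right. In the top view the grinder is at (425,172), the latch near (418,138) and the holder at (277,180). I'll enlarge both.

```bash
python3 - <<'E'
import cv2,numpy as np
a=cv2.imread("pics/top0.png");b=cv2.imread("pics/scene0.png")
def c(im,x,y,w,h,s): return cv2.resize(im[y:y+h,x:x+w],None,fx=s,fy=s,interpolation=cv2.INTER_CUBIC)
cv2.imwrite("pics/c1.png",np.vstack([c(a,370,115,120,100,5)]))
cv2.imwrite("pics/c2.png",np.hstack([c(b,205,120,80,120,5),c(b,285,215,80+20,120,4)[:480] if 0 else c(b,310,220,80,120,5)]))
cv2.imwrite("pics/c3.png",c(a,230,145,100,75,8))
E
```

```text
(no output)
```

View pics/c1.png

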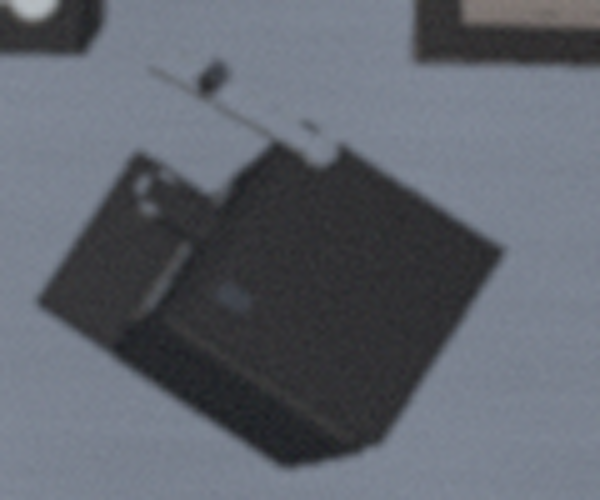

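View pics/c2.png

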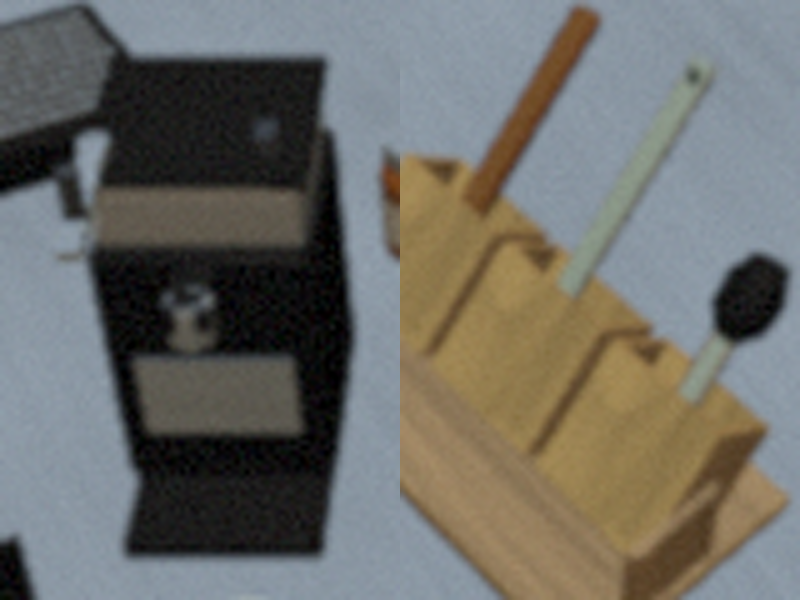

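View pics/c3.png

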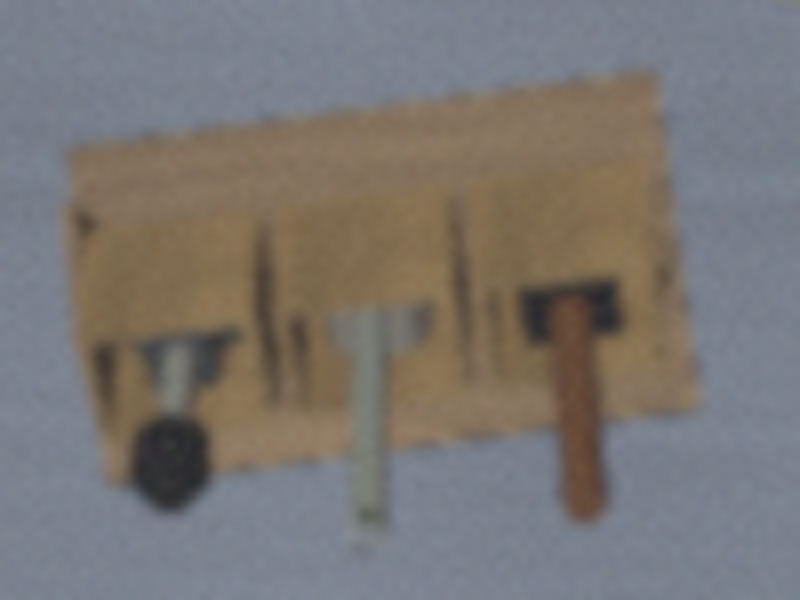

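The top crop shows:
- The knob is at about (212,78), and the bar runs from about (320,150) to (150,68), swung out over the front.
- The chute is near (150,190).
- The front plate corners are (138,150) and (38,300).

In the holder crop the scoop handle runs from (370,310) to its end at (368,530). The knob appears in the scene crop at (68,190). Next I'll back-project these with the known heights.

```bash
cat > h.py <<'E'
import numpy as np
from bench import r
from scipy.spatial.transform import Rotation as R
C={n:r.camera_info(n) for n in("scene","top")}
def ray(n,u,v):
    c=C[n];f=200/np.tan(np.radians(c["fov_y"]/2))
    d=R.from_rotvec(c["rotation"]).apply([(u-c["cx"])/f,(v-c["cy"])/f,1]);return c["position"],d/np.linalg.norm(d)
def atz(n,u,v,z):
    p,d=ray(n,u,v);return p+d*(z-p[2])/d[2]
def tri(a,b):
    A=np.zeros((3,3));B=np.zeros(3);L=[]
    for n,uv in(("scene",a),("top",b)):
        p,d=ray(n,*uv);M=np.eye(3)-np.outer(d,d);A+=M;B+=M@p;L.append((p,d))
    x=np.linalg.solve(A,B);return x,[np.linalg.norm(np.cross(x-p,d))for p,d in L]
def proj(n,P):
    c=C[n];f=200/np.tan(np.radians(c["fov_y"]/2))
    q=R.from_rotvec(c["rotation"]).inv().apply(np.asarray(P)-c["position"]);return f*q[...,:2]/q[...,2:]+[c["cx"],c["cy"]]
def cr(x0,y0,s): return lambda X,Y:(x0+(X+.5)/s-.5,y0+(Y+.5)/s-.5)
c1=cr(370,115,5);c3=cr(230,145,8);c2l=cr(205,120,5)
c2r=lambda X,Y:cr(310,220,5)(X-400,Y)
E
python3 - <<'E'
from h import *
np.set_printoptions(precision=4,suppress=True)
print("tcp proj",proj("scene",[.292,-.608,.231]),proj("top",[.292,-.608,.231]),"base",proj("top",[0,0,0.]),proj("scene",[0,0,0.]))
print("knob",tri(c2l(68,190),c1(212,78)),atz("top",*c1(212,78),.286),atz("scene",*c2l(68,190),.286))
print("bar end",atz("top",*c1(150,68),.269),"bar edge",atz("top",*c1(275,133),.269))
for n,p,z in(("plateL",(138,150),.015),("plateR",(38,300),.015),("lidB",(503,250),.255),("lidC",(378,445),.255),("lidD",(165,315),.255),("chute",(150,190),.175),("catch",(235,297),.277)):
    print(n,atz("top",*c1(*p),z))
for n,p,z in(("plateL",(127,553),.015),("plateR",(322,553),.015),("lidFL",(105,185),.255),("lidFR",(305,190),.255),("lidBR",(325,60),.255),("lidBL",(115,60),.255),("catch",(265,128),.277),("chutebot",(192,345),.17)):
    print("s",n,atz("scene",*c2l(*p),z))
print("handle end",tri(c2r(700,62),c3(368,528)),"entry",tri(c2r(570,290),c3(372,318)))
print("brush end",tri(c2r(585,12),c3(585,510)),"tamper",tri(c2r(750,300),c3(172,462)))
for p in((70,150),(655,75),(700,400),(110,485)): print("holder top",atz("top",*c3(*p),.0))
print("mug",atz("top",344,143,.08))
E
```

```text
tcp proj [284.7198  83.8977] [553.4052 283.6535] base [339.4082 356.9324] [435.6963 186.2605]
knob (array([ 0.7222, -0.1809,  0.2862]), [np.float64(0.0008094211224113499), np.float64(0.0008094211224112465)]) [ 0.7215 -0.1805  0.286 ] [ 0.7227 -0.1819  0.286 ]
bar end [ 0.7306 -0.148   0.269 ] bar edge [ 0.6942 -0.2207  0.269 ]
plateL [ 0.7341 -0.1841  0.015 ]
plateR [ 0.6273 -0.1164  0.015 ]
lidB [ 0.6316 -0.357   0.255 ]
lidC [ 0.5161 -0.2853  0.255 ]
lidD [ 0.5887 -0.1612  0.255 ]
chute [ 0.6766 -0.1653  0.175 ]
catch [ 0.5973 -0.197   0.277 ]
s plateL [ 0.7369 -0.1722  0.015 ]
s plateR [ 0.6304 -0.106   0.015 ]
s lidFL [ 0.691  -0.2206  0.255 ]
s lidFR [ 0.5938 -0.1542  0.255 ]
s lidBR [ 0.5198 -0.2777  0.255 ]
s lidBL [ 0.6335 -0.3485  0.255 ]
s catch [ 0.5981 -0.1942  0.277 ]
s chutebot [ 0.675  -0.1591  0.17  ]
handle end (array([0.4858, 0.2109, 0.2041]), [np.float64(1.539610140488079e-05), np.float64(1.539610140487709e-05)]) entry (array([0.5741, 0.226 , 0.096 ]), [np.float64(0.003023038046090781), np.float64(0.003023038046091029)])
brush end (array([0.4971, 0.1297, 0.1779]), [np.float64(0.0014609092113037443), np.float64(0.0014609092113037454)]) tamper (array([0.5135, 0.299 , 0.1263]), [np.float64(0.00014564933863648176), np.float64(0.0001456493386365661)])
holder top [0.6573 0.3702 0.    ]
holder top [0.6967 0.114  0.    ]
holder top [0.554  0.0906 0.    ]
holder top [0.5104 0.3472 0.    ]
mug [0.722  0.0038 0.08  ]
```

>>> play_rows --targets "-0.3 0 0 -0.14 0; -0.3 0 0 -0.14 0; -0.3 0 0 -0.14 -0.2; -0.3 0.572 -0.199 -0.14 -0.658; -0.3 0.572 -0.199 -0.14 -0.658; -0.3 0.572 -0.199 -0.14 -0.658; -0.3 0.572 -0.199 -0.14 -0.658; -0.3 0.572 -0.199 -0.14 -0.658" --squeeze 20

```text
clock: 0.77
tcp_pos: [0.4408, -0.4599, 0.3612]
orientation: [-2.668, -1.658, 0.0]
contact_force: [0.2, -1.8, -0.2]
grip_width: 0.0553
gripper_force: 0.0
```

```bash
cat >> h.py <<'E'
def to(P,yaw=None):
    "row (dx dy dz spin) from the measured pose to world TCP P with tool y at yaw deg (mod 180)"
    o=r.get_obs();q=R.from_rotvec(o["orientation"]);d=q.inv().apply(np.array(P)-o["tcp_pos"])
    y=q.apply([0,1,0]);a=np.degrees(np.arctan2(y[1],y[0]))
    s=0 if yaw is None else -np.radians((yaw-a+90)%180-90)
    print("now",o["clock"],o["tcp_pos"].round(4),"yaw",a.round(1),"j",o["joints"].round(2),"w",o["grip_width"].round(4),"F",o["contact_force"].round(1),"| row",d.round(4),round(s,3))
E
python3 -c "
from h import *
to([.722,-.181,.37],153.4)"
```

```text
Traceback (most recent call last):
  File "h.py", line 26, in to
    print("now",o["clock"],o["tcp_pos"].round(4),"yaw",a.round(1),"j",o["joints"].round(2),"w",o["grip_width"].round(4),"F",o["contact_force"].round(1),"| row",d.round(4),round(s,3))
                                                                                               ^^^^^^^^^^^^^^^^^^^^^
AttributeError: 'float' object has no attribute 'round'
```

>>> play_rows --targets "-0.3 0 0 0 0; -0.3 0 0 0 0; -0.3 0 0 0 0"

```text
clock: 1.02
tcp_pos: [0.4394, -0.4619, 0.3611]
orientation: [-2.673, -1.649, 0.002]
contact_force: [-0.3, -0.4, -0.0]
grip_width: 0.0555
gripper_force: 0.0
```

```bash
sed -i 's/o\["grip_width"\].round(4)/round(o["grip_width"],4)/' h.py
python3 -c "
from h import *
to([.722,-.181,.37],153.4)"
```

```text
now 1.0167 [ 0.4394 -0.4619  0.3611] yaw -26.7 j [ 0.83  0.34 -0.16  1.47  0.06  1.34  0.2 ] w 0.0555 F [-0.3 -0.4 -0. ] | row [ 0.3778  0.1264 -0.0093] -0.001
```

>>> play_rows --targets "-0.3 0.378 0.126 -0.009 0; -0.3 0.378 0.126 -0.009 0; -0.3 0.378 0.126 -0.009 0; -0.3 0.378 0.126 -0.009 0; -0.3 0.378 0.126 -0.009 0; -0.3 0.378 0.126 -0.009 0; -0.3 0.378 0.126 -0.009 0; -0.3 0.378 0.126 -0.009 0"

```text
clock: 1.68
tcp_pos: [0.6761, -0.2277, 0.3687]
orientation: [2.677, 1.644, -0.002]
contact_force: [0.6, -0.4, -0.0]
grip_width: 0.0556
gripper_force: 0.0
```

>>> play_rows --targets "-0.3 0 0 0 0; -0.3 0 0 0 0; -0.3 0 0 0 0"

```text
clock: 1.93
tcp_pos: [0.6751, -0.2287, 0.3683]
orientation: [2.676, 1.646, -0.003]
contact_force: [-1.0, -0.6, -0.2]
grip_width: 0.0553
gripper_force: 0.0
```

```bash
python3 -c "
from h import *
to([.722,-.181,.281],153.4)"
```

```text
now 1.9333 [ 0.6751 -0.2287  0.3683] yaw -26.8 j [ 0.4   0.48 -0.26  1.25  0.12  1.43 -0.31] w 0.0553 F [-1.  -0.6 -0.2] | row [0.0639 0.0204 0.0872] -0.004
```

>>> play_rows --targets "-0.3 0.064 0.020 0 0; -0.3 0.064 0.020 0 0; -0.3 0.064 0.020 0 0; -0.3 0.064 0.020 0.04 0; -0.3 0.064 0.020 0.07 0; -0.3 0.064 0.020 0.088 0; -0.3 0.064 0.020 0.088 0; -0.3 0.064 0.020 0.088 0"

```text
clock: 2.6
tcp_pos: [0.7211, -0.181, 0.2805]
orientation: [-2.676, -1.645, 0.004]
contact_force: [0.6, -0.1, 0.3]
grip_width: 0.0554
gripper_force: 0.0
```

>>> play_rows --targets "0.2 0 0 0 0; 0.5 0 0 0 0; 0.7 0 0 0 0; 1 0 0 0 0; 1 0 0 0 0; 1 0 0 0 0"

```text
clock: 3.1
tcp_pos: [0.7232, -0.1783, 0.2829]
orientation: [2.672, 1.648, 0.003]
contact_force: [-0.4, -0.3, 7.1]
grip_width: 0.0129
gripper_force: 21.7
```

```bash
python3 -c "
from h import *
to([.722,-.181,.281],153.4)
cv=np.vstack([r.grab_frame(n)[a:a+120,b:b+160] for n,a,b in(('scene',90,160),('top',90,350))])
import cv2
cv2.imwrite('pics/k.png',cv2.resize(cv[:,:,::-1],None,fx=2.5,fy=2.5,interpolation=2))"
```

```text
now 3.1 [ 0.7232 -0.1783  0.2829] yaw -26.7 j [ 0.32  0.58 -0.27  1.29  0.15  1.3  -0.41] w 0.0129 F [-0.4 -0.3  7.1] | row [-0.0029  0.0001  0.0019] -0.001
```

View pics/k.png

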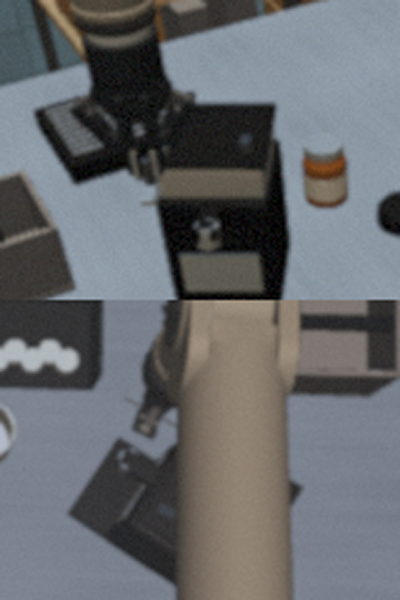

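The gripper has closed on the knob: width 13 mm, and both views show the fingers around it at the bar. I'll swing it counter-clockwise on an arc of radius about 76 mm.

>>> play_rows --targets "1 -0.0005 -0.0092 -0.003 -0.12; 1 -0.0022 -0.0182 -0.003 -0.24; 1 -0.0049 -0.0270 -0.003 -0.36; 1 -0.0086 -0.0353 -0.003 -0.48; 1 -0.0134 -0.0432 -0.003 -0.60; 1 -0.0190 -0.0504 -0.003 -0.72; 1 -0.0190 -0.0504 -0.003 -0.72; 1 -0.0190 -0.0504 -0.003 -0.72"

```text
clock: 3.87
tcp_pos: [0.6682, -0.1717, 0.2832]
orientation: [-1.923, -2.481, 0.0]
contact_force: [-1.8, 2.1, -3.5]
grip_width: 0.0125
gripper_force: 20.9
```

```bash
python3 -c "
from h import *
to([.6248,-.2085,.284],58)"
```

```text
now 3.8667 [ 0.6682 -0.1717  0.2832] yaw 14.4 j [ 0.45  0.5  -0.43  1.43  0.21  1.26  0.25] w 0.0125 F [-1.8  2.1 -3.5] | row [-0.0248 -0.0512 -0.0008] -0.76
```

>>> play_rows --targets "1 -0.0005 -0.0092 0 -0.12; 1 -0.0022 -0.0182 0 -0.24; 1 -0.0049 -0.0270 0 -0.36; 1 -0.0086 -0.0353 0 -0.48; 1 -0.0134 -0.0432 0 -0.60; 1 -0.0190 -0.0504 0 -0.70; 1 -0.0205 -0.0525 0 -0.74; 1 -0.0205 -0.0525 0 -0.74"

```text
clock: 4.53
tcp_pos: [0.6213, -0.2044, 0.2831]
orientation: [-0.892, -3.006, -0.001]
contact_force: [-6.6, 3.9, -1.0]
grip_width: 0.013
gripper_force: 21.2
```

```bash
python3 -c "
from h import *
to([.6248,-.2085,.284],58)"
```

```text
now 4.5333 [ 0.6213 -0.2044  0.2831] yaw 56.9 j [ 0.63  0.47 -0.58  1.51  0.26  1.25  1.01] w 0.013 F [-6.6  3.9 -1. ] | row [-0.0052 -0.0015 -0.0009] -0.019
```

>>> play_rows --targets "1 0 -0.002 0 -0.02; 1 0 -0.004 0 -0.02; 1 0 -0.006 0 -0.02; 1 0 -0.006 0 -0.02"

```text
clock: 4.87
tcp_pos: [0.6199, -0.2065, 0.2832]
orientation: [-0.862, -3.017, -0.007]
contact_force: [-2.8, 7.8, -2.2]
grip_width: 0.0127
gripper_force: 21.0
```

```bash
python3 -c "
from h import *
to([.6248,-.2085,.284],58)"
```

```text
now 4.8667 [ 0.6199 -0.2065  0.2832] yaw 58.1 j [ 0.64  0.47 -0.59  1.52  0.26  1.24  1.03] w 0.0127 F [-2.8  7.8 -2.2] | row [-0.0052  0.0009 -0.0008] 0.002
```

>>> play_rows --targets "1 0 -0.003 0 0; 1 0 -0.006 0 0; 1 0 -0.008 0 0; 1 0 -0.008 0 0; 1 0 -0.008 0 0"

```text
clock: 5.28
tcp_pos: [0.6196, -0.207, 0.2833]
orientation: [0.853, 3.022, 0.02]
contact_force: [8.9, 18.3, -8.9]
grip_width: 0.0125
gripper_force: 21.1
```

```bash
python3 -c "
from h import *
to([.6248,-.2085,.284],58)"
```

```text
now 5.2833 [ 0.6196 -0.207   0.2833] yaw 58.5 j [ 0.65  0.46 -0.59  1.52  0.25  1.24  1.05] w 0.0125 F [ 8.9 18.3 -8.9] | row [-0.0052  0.0014 -0.0007] 0.009
```

>>> play_rows --targets "1 0 0.009 0 0; 1 0 0.009 0 0; 0.2 0 0.009 0 0; -0.2 0 0.009 0 0; -0.2 0 0.009 0 0; -0.2 0 0.009 -0.03 0; -0.2 0 0.009 -0.07 0; -0.2 0 0.009 -0.1 0"

```text
clock: 5.95
tcp_pos: [0.621, -0.2105, 0.3868]
orientation: [0.865, 3.018, -0.0]
contact_force: [0.4, 0.1, 0.5]
grip_width: 0.0511
gripper_force: 0.0
```

```bash
python3 -c "
from h import *
to([.62,-.207,.384],58)
d=np.array([-.0876,-.0150,.1074]);print(d/np.linalg.norm(d))
"
```

```text
now 5.95 [ 0.621  -0.2105  0.3868] yaw 58.0 j [ 0.64  0.41 -0.59  1.36  0.23  1.44  1.07] w 0.0511 F [0.4 0.1 0.5] | row [0.0027 0.0025 0.0028] 0.0
[-0.62838871 -0.10760081  0.77042177]
```

```bash
python3 -c "
from h import *
to([.520,.2165,.28],99.2)
"
```

```text
now 5.95 [ 0.621  -0.2105  0.3868] yaw 58.0 j [ 0.64  0.41 -0.59  1.36  0.23  1.44  1.07] w 0.0511 F [0.4 0.1 0.5] | row [0.312  0.3086 0.1063] -0.719
```

>>> play_rows --targets "-0.2 0.08 0.08 0 -0.1; -0.2 0.08 0.08 0 -0.2; -0.2 0.312 0.309 0.05 -0.72; -0.2 0.312 0.309 0.05 -0.72; -0.2 0.312 0.309 0.05 -0.72; -0.2 0.312 0.309 0.05 -0.72; -0.2 0.312 0.309 0.05 -0.72; -0.2 0.312 0.309 0.05 -0.72"

```text
clock: 6.62
tcp_pos: [0.5438, 0.1133, 0.3497]
orientation: [-0.255, 3.129, -0.0]
contact_force: [1.0, 0.5, 0.1]
grip_width: 0.0511
gripper_force: 0.0
```

>>> play_rows --targets "-0.2 0 0 0 0; -0.2 0 0 0 0; -0.2 0 0 0 0"

```text
clock: 6.87
tcp_pos: [0.5445, 0.1115, 0.3496]
orientation: [-0.255, 3.13, -0.001]
contact_force: [-0.0, -0.4, -0.7]
grip_width: 0.0513
gripper_force: 0.0
```

```bash
python3 -c "
from h import *
to([.520,.2165,.28],99.2)
"
```

```text
now 6.8667 [0.5445 0.1115 0.3496] yaw 99.3 j [ 0.38  0.29 -0.87  1.64  0.23  1.31  1.21] w 0.0513 F [-0.  -0.4 -0.7] | row [0.0072 0.1077 0.0695] 0.002
```

Now over the scoop. I'll stop above it and take a look before descending.

>>> play_rows --targets "-0.2 0.007 0.108 0 0; -0.2 0.007 0.108 0 0; -0.2 0.007 0.108 0.03 0; -0.2 0.007 0.108 0.07 0; -0.2 0.007 0.108 0.10 0; -0.2 0.007 0.108 0.13 0; -0.2 0.007 0.108 0.13 0; -0.2 0.007 0.108 0.13 0"

```text
clock: 7.53
tcp_pos: [0.5198, 0.2156, 0.2185]
orientation: [0.252, -3.129, 0.001]
contact_force: [0.3, 0.5, 1.0]
grip_width: 0.0513
gripper_force: 0.0
```

```bash
python3 -c "
from h import *
to([.520,.2165,.144],99.2)
import cv2
cv=np.hstack([r.grab_frame(n)[a:a+140,b:b+160] for n,a,b in(('scene',200,270),('scene',90,160))])
cv2.imwrite('pics/s.png',cv2.resize(cv[:,:,::-1],None,fx=2.5,fy=2.5,interpolation=2))
"
```

```text
now 7.5333 [0.5198 0.2156 0.2185] yaw 99.2 j [ 0.16  0.43 -0.85  1.8   0.37  1.08  0.91] w 0.0513 F [0.3 0.5 1. ] | row [-0.0005  0.0009  0.0745] 0.0
```

View pics/s.png

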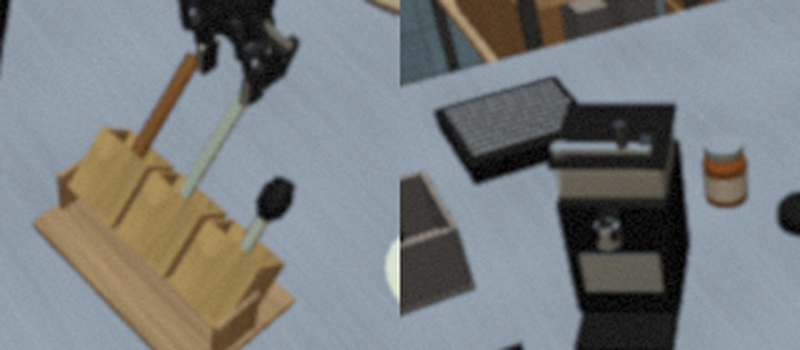

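The right half shows the latch bar lying across the top into its catch. The left half shows the fingers straddling the handle, so I'll descend and grip.

>>> play_rows --targets "-0.2 0 0.001 0.03 0; -0.2 0 0.001 0.055 0; -0.2 0 0.001 0.0745 0; -0.2 0 0.001 0.0745 0; 0.3 0 0.001 0.0745 0; 1 0 0.001 0.0745 0; 1 0 0.001 0.0745 0; 1 0 0.001 0.0745 0" --squeeze 60

```text
clock: 8.3
tcp_pos: [0.5202, 0.2187, 0.1467]
orientation: [-0.256, 3.128, 0.0]
contact_force: [-1.3, -2.0, 6.9]
grip_width: 0.0126
gripper_force: 59.2
```

>>> play_rows --targets "1 0 0 0 0; 1 0 0 0 0; 1 0 0 0 0"

```text
clock: 8.55
tcp_pos: [0.5201, 0.2188, 0.1466]
orientation: [-0.257, 3.128, -0.0]
contact_force: [-1.2, -1.2, 7.5]
grip_width: 0.0124
gripper_force: 59.3
```

```bash
python3 -c "
from h import *
to([.520,.2165,.144],99.2)
"
```

```text
now 8.55 [0.5201 0.2188 0.1466] yaw 99.4 j [ 0.11  0.52 -0.81  1.86  0.45  0.95  0.83] w 0.0124 F [-1.2 -1.2  7.5] | row [ 0.0005 -0.0023  0.0026] 0.003
```

>>> play_rows --targets "1 0 0 0 0; 1 0.0064 0 -0.0077 0; 1 0.0161 0 -0.0192 0; 1 0.0257 0 -0.0306 0; 1 0.0386 0 -0.046 0; 1 0.0514 0 -0.0613 0; 1 0.0643 0 -0.0766 0; 1 0.0771 0 -0.092 0" --squeeze 100

```text
clock: 9.22
tcp_pos: [0.4417, 0.2061, 0.2378]
orientation: [0.258, -3.131, 0.0]
contact_force: [-0.3, -0.6, -0.4]
grip_width: 0.0117
gripper_force: 98.1
```

>>> play_rows --targets "1 0.01 0 -0.03 0; 1 0.01 0 -0.06 0; 1 0.01 0 -0.06 0"

```text
clock: 9.47
tcp_pos: [0.4343, 0.2066, 0.3025]
orientation: [-0.259, 3.122, 0.002]
contact_force: [0.3, 1.1, 0.3]
grip_width: 0.0115
gripper_force: 98.3
```

```bash
python3 -c "
from h import *
to([.520,.2165,.144],99.2)
import cv2
cv=np.hstack([r.grab_frame(n)[a:a+160,b:b+160] for n,a,b in(('scene',160,270),('top',110,200))])
cv2.imwrite('pics/s2.png',cv2.resize(cv[:,:,::-1],None,fx=2.5,fy=2.5,interpolation=2))
"
```

```text
now 9.4667 [0.4343 0.2066 0.3025] yaw 99.5 j [ 0.29  0.19 -0.96  1.87  0.17  1.16  1.01] w 0.0115 F [0.3 1.1 0.3] | row [-0.0848 -0.0045  0.1593] 0.005
```

View pics/s2.png

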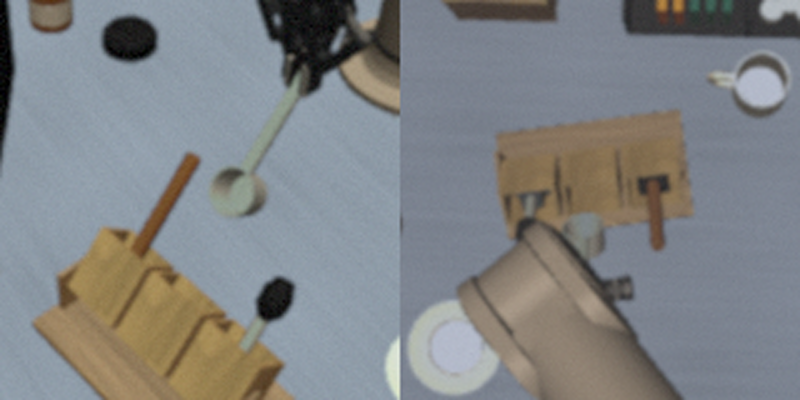

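The scoop is out of the holder with the bowl opening up and back, and the brush and tamper are in their pockets. To level it I'll press the bowl on a free patch of counter so that the handle turns in the grip.

>>> play_rows --targets "1 0 0 -0.04 0; 1 0 0 -0.065 0; 1 0 -0.04 -0.065 0; 1 0 -0.08 -0.065 0; 1 0 -0.12 -0.065 0; 1 0 -0.16 -0.065 0; 1 0 -0.20 -0.065 0; 1 -0.02 -0.22 -0.065 0"

```text
clock: 10.23
tcp_pos: [0.4863, -0.0158, 0.3602]
orientation: [0.247, -3.127, 0.006]
contact_force: [0.8, -1.2, -1.8]
grip_width: 0.0118
gripper_force: 98.2
```

>>> play_rows --targets "1 -0.04 -0.02 0.03 0; 1 -0.05 -0.02 0.06 0; 1 -0.05 -0.02 0.09 0; 1 -0.05 -0.02 0.12 0; 1 -0.05 -0.02 0.15 0; 1 -0.05 -0.02 0.18 0; 1 -0.05 -0.02 0.19 0; 1 -0.05 -0.02 0.19 0"

```text
clock: 10.9
tcp_pos: [0.5386, -0.0211, 0.1683]
orientation: [0.258, -3.124, -0.002]
contact_force: [0.6, -0.0, -1.2]
grip_width: 0.0114
gripper_force: 98.1
```

```bash
python3 -c "
from h import *
to([.53,.0,.124],99.5)
"
```

```text
now 10.9 [ 0.5386 -0.0211  0.1683] yaw 99.4 j [ 0.5   0.42 -0.72  1.9   0.34  0.95  1.36] w 0.0114 F [ 0.6 -0.  -1.2] | row [0.0047 0.0221 0.0444] -0.001
```

>>> play_rows --targets "1 0 0 0.015 0; 1 0 0 0.03 0; 1 0 0 0.036 0; 1 0 0 0.040 0; 1 0 0 0.044 0; 1 0 0 0.044 0" --squeeze 40

```text
clock: 11.4
tcp_pos: [0.5417, -0.021, 0.128]
orientation: [-0.257, 3.131, -0.0]
contact_force: [-0.1, 0.6, -1.1]
grip_width: 0.0113
gripper_force: 98.3
```

>>> play_rows --targets "1 0.002 0 0.002 0; 1 0.006 0 0.005 0; 1 0.010 0 0.008 0; 1 0.010 0 0.008 0" --squeeze 30

```text
clock: 11.73
tcp_pos: [0.5332, -0.0223, 0.1211]
orientation: [-0.257, 3.126, -0.0]
contact_force: [1.6, -0.2, 7.6]
grip_width: 0.0115
gripper_force: 98.1
```

```bash
python3 -c "
from h import *
to([.53,.0,.11],99.5)
"
```

```text
now 11.7333 [ 0.5332 -0.0223  0.1211] yaw 99.4 j [ 0.48  0.47 -0.69  1.96  0.4   0.84  1.3 ] w 0.0115 F [ 1.6 -0.2  7.6] | row [-0.0004  0.0225  0.0111] -0.001
```

>>> play_rows --targets "1 0.012 0 0.0045 0; 1 0.0235 0 0.013 0; 1 0.029 0 0.018 0; 1 0.0345 0 0.0225 0; 1 0.039 0 0.028 0; 1 0.044 0 0.033 0; 1 0.044 0 0.033 0"

```text
clock: 12.32
tcp_pos: [0.4863, -0.0306, 0.0869]
orientation: [0.257, -3.129, 0.003]
contact_force: [-7.0, -1.0, 13.8]
grip_width: 0.0117
gripper_force: 97.0
```

```bash
python3 -c "
from h import *
to([.53,.0,.11],99.5)
import cv2
cv=r.grab_frame('scene')[130:290,240:400]
cv2.imwrite('pics/s3.png',cv2.resize(cv[:,:,::-1],None,fx=3,fy=3,interpolation=2))
"
```

```text
now 12.3167 [ 0.4863 -0.0306  0.0869] yaw 99.4 j [ 0.49  0.46 -0.68  2.08  0.43  0.74  1.28] w 0.0117 F [-7.  -1.  13.8] | row [-0.048   0.023  -0.0232] -0.002
```

View pics/s3.png

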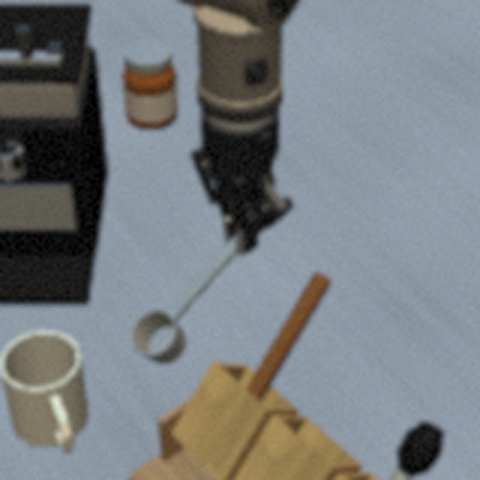

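>>> play_rows --targets "1 0.0048 0 0.0055 0; 1 0.009 0 0.011 0; 1 0.013 0 0.017 0; 1 0.017 0 0.023 0; 1 0.0205 0 0.0295 0; 1 0.0235 0 0.0355 0; 1 0.0265 0 0.042 0; 1 0.0295 0 0.0485 0"

```text
clock: 13.03
tcp_pos: [0.46, -0.0346, 0.0388]
orientation: [-0.257, 3.128, -0.0]
contact_force: [1.0, -1.0, 4.7]
grip_width: 0.0114
gripper_force: 95.0
```

```bash
python3 -c "
from h import *
to([.45,-.03,.012],99.5)
"
```

```text
now 13.0333 [ 0.46   -0.0346  0.0388] yaw 99.4 j [ 0.46  0.5  -0.62  2.17  0.51  0.61  1.2 ] w 0.0114 F [ 1.  -1.   4.7] | row [0.0092 0.0062 0.0268] -0.002
```

>>> play_rows --targets "1 0.002 0 0.006 0; 1 0.004 0 0.012 0; 1 0.006 0 0.018 0; 1 0.007 0 0.022 0; 1 0.008 0 0.025 0; 1 0.008 0 0.025 0"

```text
clock: 13.53
tcp_pos: [0.451, -0.0363, 0.0127]
orientation: [0.257, -3.131, 0.0]
contact_force: [-0.3, -2.2, 5.0]
grip_width: 0.0114
gripper_force: 94.7
```

```bash
python3 -c "
from h import *
to([.45,-.03,.012],99.5)
import cv2
cv=r.grab_frame('scene')[130:290,240:400]
cv2.imwrite('pics/s4.png',cv2.resize(cv[:,:,::-1],None,fx=3,fy=3,interpolation=2))
"
```

```text
now 13.5333 [ 0.451  -0.0363  0.0127] yaw 99.4 j [ 0.42  0.54 -0.58  2.2   0.57  0.55  1.15] w 0.0114 F [-0.3 -2.2  5. ] | row [-0.      0.0063  0.0007] -0.002
```

View pics/s4.png

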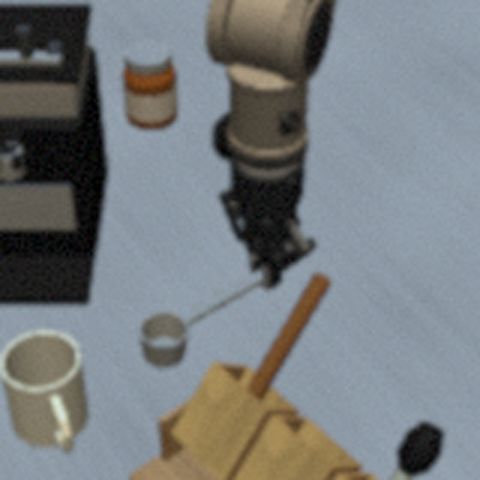

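The picture shows the bowl upright on the counter with its rim up at about (163,330), and the mug and brush untouched. A little more pressing will seat the flat bottom.

>>> play_rows --targets "1 0 0 0.001 0; 1 0 0 0.002 0; 1 0 0 0.003 0; 1 0 0 0.003 0"

```text
clock: 13.92
tcp_pos: [0.4506, -0.0367, 0.0101]
orientation: [0.256, -3.13, 0.002]
contact_force: [-1.7, -2.0, 7.8]
grip_width: 0.0114
gripper_force: 95.1
```

>>> play_rows --targets "1 0 0 0.001 0; 1 0 0 0.002 0; 1 0 0 0.003 0; 1 0 0 0.003 0"

```text
clock: 14.25
tcp_pos: [0.4498, -0.0358, 0.007]
orientation: [0.259, -3.129, 0.0]
contact_force: [-4.5, 0.5, 7.7]
grip_width: 0.0112
gripper_force: 95.1
```

Force rose slightly from about 5 N to 8 N once the bottom was flat, so the scoop is level to about 2°. Now I'll tighten the grip and lift.

>>> play_rows --targets "1 0 0 0 0; 1 0 0 -0.01 0; 1 0 0 -0.035 0; 1 0 0 -0.065 0; 1 0 0 -0.09 0; 1 0 0 -0.104 0; 1 0 0 -0.104 0.1; 1 0 0 -0.104 0.2" --squeeze 120

```text
clock: 14.92
tcp_pos: [0.451, -0.0362, 0.1123]
orientation: [0.064, 3.14, -0.0]
contact_force: [-0.4, -0.2, -1.3]
grip_width: 0.0108
gripper_force: 117.5
```

>>> play_rows --targets "1 -0.01 0.01 0 0.12; 1 -0.02 0.02 0 0.24; 1 -0.03 0.03 0 0.36; 1 -0.04 0.04 0 0.48; 1 -0.05 0.05 0 0.60; 1 -0.06 0.05 0 0.72; 1 -0.07 0.05 0 0.84; 1 -0.07 0.05 0 0.84"

```text
clock: 15.58
tcp_pos: [0.5239, 0.0119, 0.1114]
orientation: [-1.338, -2.842, -0.001]
contact_force: [0.6, -0.1, -0.1]
grip_width: 0.0106
gripper_force: 117.6
```

```bash
python3 -c "
from h import *
o=r.get_obs();print(o['moment'],o['gripper_force'])
to([.555,.039,.111],30)
"
```

```text
[0.10013982 0.08167212 0.04228577] 117.56343841552734
now 15.5833 [0.5239 0.0119 0.1114] yaw 39.6 j [ 0.24  0.43 -0.47  2.    0.27  0.78  0.3 ] w 0.0106 F [ 0.6 -0.1 -0.1] | row [0.0011 0.0412 0.0004] 0.168
```

>>> play_rows --targets "1 0.001 0.02 0 0.1; 1 0.001 0.041 0 0.168; 1 0.001 0.041 0 0.168; 1 0.001 0.041 0 0.168; 1 0.001 0.041 0 0.168"

```text
clock: 16.0
tcp_pos: [0.5524, 0.038, 0.1108]
orientation: [-1.561, -2.724, 0.002]
contact_force: [-0.9, 0.3, -0.8]
grip_width: 0.0105
gripper_force: 117.6
```

```bash
python3 - <<'E'
from h import *
import cv2
to([.605,-.048,.111],30)
o=r.get_obs();q=R.from_rotvec(o["orientation"]);g=o["tcp_pos"]+[0,0,.019];d=q.apply([-1,0,0])
bowl=g+.135*d+[0,0,.005];print("pred bowl",bowl,"d",d)
t=np.linspace(0,2*np.pi,400)
ring=lambda c,rad,z=0:np.c_[c[0]+rad*np.cos(t),c[1]+rad*np.sin(t),np.full(400,c[2]+z)]
for n in("scene","top"):
    im=r.grab_frame(n);cv2.imwrite(f"pics/{n}9.png",im[:,:,::-1])
    df=np.abs(im.astype(int)-cv2.imread(f"pics/{n}0.png")[:,:,::-1]).sum(2).astype(float)
    m=(cv2.GaussianBlur(df,(0,0),.7)>45).astype(np.uint8)
    # score silhouette of bowl (rim + bottom discs) by shifting
    P=proj(n,np.r_[ring(bowl,.026),ring(bowl,.026,-.036)]).astype(np.float32)
    x0,y0=P.min(0).astype(int)-8;x1,y1=P.max(0).astype(int)+9
    print(n,"pred center",proj(n,bowl).round(1),"bbox",P.min(0).round(1),P.max(0).round(1),"window",x0,y0)
    for row in m[y0:y1,x0:x1]: print("".join(".#"[v] for v in row))
E
```

```text
now 16.0 [0.5524 0.038  0.1108] yaw 30.4 j [ 0.16  0.46 -0.43  1.93  0.26  0.81  0.12] w 0.0105 F [-0.9  0.3 -0.8] | row [-0.1008  0.0019 -0.0002] 0.006
pred bowl [ 0.62063732 -0.0784426   0.13475412] d [ 5.05488500e-01 -8.62833073e-01 -6.81551359e-04]
scene pred center [272.5 206.3] bbox [263.7 200.5] [282. 221.] window 255 192
....................................
....................................
....................................
....................................
....................................
....................................
....................................
....................................
..............####..................
............#######.................
..........#########.................
.........##############.............
.........###############............
........#################...........
.......##################...........
.......##################...........
......###################...........
......###################...........
.......#################............
.......#################............
........#################....
[... 1238 characters left out ...]
....####........
#......................####........
#.......................###........
#.......................####.......
##......................#####......
###.......................##.......
###.......................##.......
###................................
###................................
###................................
####...............................
#####..............................
#####..............................
######.............................
######.............................
######.............................
#######............................
#######............................
#######............................
########...........................
```

Image differencing puts the bowl about 6 mm farther along the handle than predicted, so the grip-to-bowl distance is about 141 mm. I'll slide the bowl in under the chute with that correction.

>>> play_rows --targets "1 -0.02 0 0 0; 1 -0.04 0 0 0; 1 -0.06 0 0 0; 1 -0.075 0 0 0; 1 -0.088 0 0 0; 1 -0.095 0 0 0; 1 -0.095 0 0 0; 1 -0.095 0 0 0"

```text
clock: 16.77
tcp_pos: [0.6012, -0.0431, 0.1111]
orientation: [-1.566, -2.723, -0.0]
contact_force: [-0.3, 0.8, -1.8]
grip_width: 0.0111
gripper_force: 117.6
```

```bash
python3 - <<'E'
from h import *
import cv2
to([.601,-.044,.111],30.4)
o=r.get_obs();q=R.from_rotvec(o["orientation"]);g=o["tcp_pos"]+[0,0,.019];d=q.apply([-1,0,0])
bowl=g+.141*d+[0,0,.005];print("bowl",bowl)
t=np.linspace(0,2*np.pi,400)
ring=lambda c,rad,z=0:np.c_[c[0]+rad*np.cos(t),c[1]+rad*np.sin(t),np.full(400,c[2]+z)]
im=r.grab_frame("scene");im0=cv2.imread("pics/scene0.png")[:,:,::-1]
df=np.abs(im.astype(int)-im0).sum(2).astype(float);m=(cv2.GaussianBlur(df,(0,0),.7)>45)
P=proj("scene",np.r_[ring(bowl,.026),ring(bowl,.026,-.036)])
S=proj("scene",np.r_[ring([.673,-.165,.17],.014),ring([.673,-.165,.17],.014,.02)])
print("bowl bbox",P.min(0),P.max(0),"spout pred bbox",S.min(0),S.max(0))
x0,y0=232,170
print("diff");[print(y0+i,"".join(".#"[int(v)] for v in row)) for i,row in enumerate(m[y0:214,x0:275])]
g0=im0.sum(2)//3
print("spout brightness in first picture, x 234..")
for y in range(172,192): print(y,*g0[y,234:252])
E
```

```text
now 16.7667 [ 0.6012 -0.0431  0.1111] yaw 30.2 j [ 0.27  0.53 -0.4   1.81  0.27  0.85  0.27] w 0.0111 F [-0.3  0.8 -1.8] | row [-0.0006 -0.0006  0.0001] -0.003
bowl [ 0.6721199  -0.16499894  0.13494456]
bowl bbox [236.05335121 190.69272959] [254.55153906 210.51442571] spout pred bbox [237.15978471 179.17008543] [247.55230221 190.29100413]
diff
170 ...................................########
171 ...................................########
172 ...................................########
173 ...................................########
174 ....................................#######
175 ....................................#######
176 ....................................#######
177 .....................................######
178 .......................................####
179 ......................................#####
180 .......................................####
181 .......................................####
182 ..........................................#
183 ..........................................#
184 ..........................................#
185 ..............................
[... 1823 characters left out ...]
7 52 82 97 75 31 10 8 10
180 18 6 26 52 72 62 46 42 45 60 70 97 103 71 32 16 8 4
181 17 10 25 42 54 64 70 73 79 83 79 77 76 60 25 0 9 2
182 9 0 4 23 30 62 86 97 102 87 67 49 47 30 21 12 14 16
183 12 21 7 17 22 49 85 102 96 83 49 25 29 33 26 11 11 21
184 15 2 4 10 14 39 69 90 89 69 42 17 25 33 30 19 3 15
185 7 15 17 13 13 31 69 86 85 71 50 28 32 39 24 17 15 21
186 5 7 17 11 23 46 70 85 86 78 63 52 53 51 37 14 10 4
187 12 19 11 17 39 61 79 84 86 85 78 74 67 55 34 17 19 12
188 18 8 13 9 42 62 78 83 85 85 77 77 67 54 25 7 2 15
189 19 3 15 12 20 47 61 76 77 82 75 57 46 36 12 4 16 11
190 30 24 26 28 33 37 45 54 63 65 57 42 36 30 27 34 27 27
191 64 64 68 62 62 59 59 65 64 64 62 60 64 61 60 65 60 62
```

The bowl is within about 4 mm of the chute's axis in the scene view, with its rim about 35 mm below the mouth. The arm is still and the grip is 118 N, so I'll hand in.

>>> play_rows --targets "1 0 0 0 0; 1 0 0 0 0; 1 0 0 0 0; 1 0 0 0 0"

```text
clock: 17.15
tcp_pos: [0.6014, -0.0431, 0.1112]
orientation: [-1.565, -2.724, -0.0]
contact_force: [0.1, 0.1, -0.9]
grip_width: 0.0109
gripper_force: 117.6
```

```bash
python3 -c "
from bench import r
print(r.hand_in())"
```

```text
the job is handed in; nothing more can be done
None
```

I handed the job in at about 17 s: latch closed against its stop, scoop held level to an estimated 2°, bowl about 35 mm below the chute and within about 4 mm of its axis by my measurements (not checked by eye at the end); no result came back.

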